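Put the stone-card case to bed

TASK

Close up the wooden display case for the night. A bundle of stone cards stands on edge in it: topple it by pushing high on its stone side, so that it falls away onto its back and lies flat, stones up, in the large compartment; then gently push the open lid over and press it down until it is fully shut. This is done by pushing with the fingertips or the outside of the fingers: grip and lift nothing, and leave everything else where it is.

Things in the scene. Friction and masses are not known exactly. Their poses are not given: they have to be found in the camera images.
- case: oak-coloured display case with a hinged lid, fixed to the table, 310 mm (its x) by 208 mm (its y) outside, rim 54 mm high; origin: centre of its underside on the table. Walls 12 mm, lined floor 8 mm above the table. A divider 8 mm thick and 38 mm above the floor (at its x = -51 mm) parts it into a small compartment on the -x side (three gem jars and a palm stone lie there) and the large compartment on the +x side
- bay (a point): centre of the floor of the large compartment, axes as the case; the compartment measures 190 mm along x and 184 mm along y, 46 mm deep below the rim
- bundle_mid (a point): centre of a bundle of four brown stone cards with dark violet stones, 114 x 152 x 35 mm, about 0.4 to 0.75 kg; it stands upright on a 152 mm edge on the floor of the large compartment close to the divider. Its z axis is the normal of the stone side (at the start level, pointing roughly to the case's -x), its x axis runs along the 114 mm (at the start up), its y axis along the 152 mm
- hinge (a point): middle of the lid's hinge line, on the top outer edge of the case's left (+y) wall, 54 mm above the table; axes as the case, the hinge runs along x
- lid (a joint): opening angle of the lid in rad: 0 shut on the rim, 1.57 upright, up to 1.95 leaning back outwards. A stiff hinge: it stays where it is left and must be pushed all the way, about 1 to 5 N near its free edge
- lid_edge (a point): middle of the lid's free edge, half-way through its thickness. The lid is 310 mm along the hinge by 208 mm by 12 mm: a timber frame 22 mm wide round a clear pane that lies 4 mm below the frame's faces; shut, its top is 66 mm above the table. Site axes as the case when shut
- gem_jar0: round black gem jar with clear snap top and green stone, 33 mm across, 22 mm high, in the small compartment; origin under its centre; leave alone
- gem_jar1: gem jar with blue stone, same size, same compartment; leave alone
- gem_jar2: gem jar with orange stone, same size, same compartment; leave alone
- palm_stone: polished pink palm stone, 46 x 33 x 21 mm, in the small compartment; leave alone
- torch: black pocket torch, 26 x 113 mm, lying left of the case; leave alone
- calculator: grey desk calculator, 138 x 82 x 20 mm, lying left of the case; leave alone
- loupe: folding loupe, 25 x 45 x 14 mm, lying left of the case; leave alone
There are look-alikes about, which are no part of the job. There is more than one size of the part that bears bundle_mid; the job needs the middle-sized.

How it is judged:
By the outcome, as a careful person would: the job done as asked, in the order asked, and still so for the second after the job is handed in, with the robot touching nothing.
It also fails if it takes over 58 s, if anything falls off the work surface, if the arm or the gripper's body presses on something with over 40 N, if the wrist force passes 120 N, or if a joint passes its speed limit or range.

ROBOT

A 6-joint arm with a two-finger parallel gripper is mounted at the origin on a cart in front of the work surface, level with it; the furniture and walls round the work are solid. World frame = base frame: x ahead of the robot, y to its left, z up, the work surface at z = 0. Lengths are in m, angles in degrees, forces in N, time in s.
With the tool pointing down it reaches from about 0.3 to 0.75 m from the base axis. Payload 8.5 kg.
Tool frame: the origin (TCP) lies midway between the tips of the shut fingers; the grasp point (between the pads) lies 19 mm behind it; z points along the fingers, y is the direction in which the jaws open and shut (so a half turn about z gives the same grasp; the last joint's range is limited). The gripper opens to 85 mm and grips with 20 to 120 N. Pads are 22 mm wide; open, the fingers measure 114 mm over their backs; the gripper's body (76 mm by 85 mm) begins 54 mm behind the grasp point. The pads swing forward as they close: fully open they stand 13 mm farther back than shut.
Start: joints at [61.92, 21.807, 74.336, -0, 83.858, -12.336], TCP at [0.149, 0.529, 0.231] pointing down, gripper open.
Joint ranges: [-178.18, 178.18], [-50.72, 133.34], [12.68, 142.11], [-81.47, 261.47], [9.98, 163.14], [-165.26, 165.26]. Speed limits (degrees/s): [136.94, 136.94, 180, 180, 180, 180].

INTERFACE

Orientations are given as a 3x3 rotation matrix whose columns are the frame's x, y, z axes.
In Python, from rig import status, eyes, env gives the robot as it stands. The module is installed in compiled form; this text tells all that it offers.
- The arm moves only by the tool play_rows, never from a script. Its argument "targets" is text: rows parted by semicolons, each of 5 numbers parted by spaces: the shift along the tool's x, y, z in m, then the turn about the tool's z in rad, then the closure, from 0 (fully open) to 1 (shut). A call has 1 to 5 rows; each row is the pose to reach, as a shift and turn from the pose commanded when the call began, along the tool's axes at that moment; what a row does not reach only later rows make up. A row lasts 1/10 s, in which the tool goes at most 50 mm and 8.59 degrees, less where a joint would pass 70% of its speed; a pose out of reach is approached as far as the arm can. A call with a gripper value outside its range is refused whole. The fingers move at their own pace and stop on an object; "force" is the grip in N (left out, the last holds). Time passes only in rows, so rows that repeat a pose let the fingers close. It gives the time, the measured TCP pose, the force and the opening at its end, in the units of the state.
- status.observe(): the state, without advancing time (a new reading comes with each control period).
- eyes.get_image(name): name is "side" or "top"; returns a dict with "pixels" (480x640x3 uint8, red, green, blue), "range_z" (480x640 float32, m along the optical axis (not along the pixel's ray), 0 where there is no reading), "mtx" (3x3 intrinsics, pixels), "world_to_cam" (4x4, takes a point from world to camera coordinates). Camera axes: x right, y up, looking along -z (the intrinsics and any distortion apply to the point x, -y, -z); pixel columns grow to the right and rows downward; lengths in m; the calibration is good to about 2 mm. A picture is of the moment at which its call begins.
- env.close_job(): hands the job in, once; it reports no verdict.
The state is a dict: "time_s": time; "q": joint angles; "qvel": joint speeds; "joint_efforts": joint torques, N m; "position": TCP position; "tool_rot": TCP orientation; "ft_force": force on the tool from outside, world axes, zero at the start; "wrist_torque": the same for the moment, N m; "grip_width": finger opening in m.
Only numpy, scipy, OpenCV 4.12 (cv2) and the standard library are available. Lean on these libraries where they do the work, as an engineer would, in place of code of your own. Each camera call takes 0.05 s, during which the arm holds its last target.

## Working session

There is one attempt and no reset: what is moved stays moved. The work goes in short steps, Python scripts to look and compute and a tool call to move; the robot and the scene stay as the last step left them, time stands still between calls to the robot, and variables do not carry over. Pictures are saved under pics/ and viewed, and the job is handed in when it is done.

Besides the shell and the picture viewer there is one more tool, called after "Emit:" as name(argument=value, ...), one argument or row to a line, values as JSON. play_rows: Moves the arm, as the interface text tells. Its arguments: {"type":"object","properties":{"targets":{"type":"string"},"force":{"type":"number"}},"required":["targets"]}

```bash
mkdir -p pics; cat > h.py <<'E'
import numpy as np,cv2
from rig import status,eyes,env
def snap(tag):
    out={}
    for n in ("top","side"):
        d=eyes.get_image(n); out[n]=d
        cv2.imwrite(f"pics/{tag}_{n}.png",d["pixels"][:,:,::-1])
        np.savez(f"pics/{tag}_{n}.npz",**d)
    return out
def load(tag,n): return dict(np.load(f"pics/{tag}_{n}.npz"))
def pts(d):
    z=d["range_z"];K=d["mtx"];v,u=np.mgrid[:480,:640]
    x=(u-K[0,2])/K[0,0]*z;y=(v-K[1,2])/K[1,1]*z
    P=np.stack([x,-y,-z,np.ones_like(z)],-1)
    W=P@np.linalg.inv(d["world_to_cam"]).T
    W=W[...,:3]; W[z==0]=np.nan
    return W
E
python3 - <<'E'
from h import *
d=snap("a")
for n in d: print(n,d[n]["mtx"].tolist(),np.round(np.linalg.inv(d[n]["world_to_cam"]),3).tolist())
s=status.observe();print({k:np.round(v,3).tolist() for k,v in s.items()})
E
```

```text
top [[619.4249415379974, 0.0, 317.5396583640343], [0.0, 619.4249415379974, 235.78933240552814], [0.0, 0.0, 1.0]] [[-0.13, 0.969, -0.208, 0.246], [-0.992, -0.127, 0.024, 0.184], [-0.003, 0.21, 0.978, 1.297], [0.0, 0.0, 0.0, 1.0]]
side [[587.6434785847661, 0.0, 323.8371773868001], [0.0, 587.6434785847661, 244.7345861672493], [0.0, 0.0, 1.0]] [[-0.973, 0.104, -0.206, 0.297], [-0.231, -0.449, 0.863, 1.148], [-0.003, 0.888, 0.461, 0.58], [0.0, 0.0, 0.0, 1.0]]
{'time_s': 0.1, 'q': [61.92, 21.837, 74.378, 0.001, 83.86, -12.337], 'qvel': [0.032, -0.162, -0.143, 0.085, -0.059, 0.046], 'joint_efforts': [0.004, -44.923, -23.165, -0.0, 0.004, 0.0], 'position': [0.149, 0.529, 0.231], 'tool_rot': [[-0.962, 0.271, -0.001], [0.271, 0.962, -0.001], [0.0, -0.001, -1.0]], 'ft_force': [-0.144, -1.349, 0.192], 'wrist_torque': [0.006, 0.004, 0.043], 'grip_width': 0.085}
```

View pics/a_top.png

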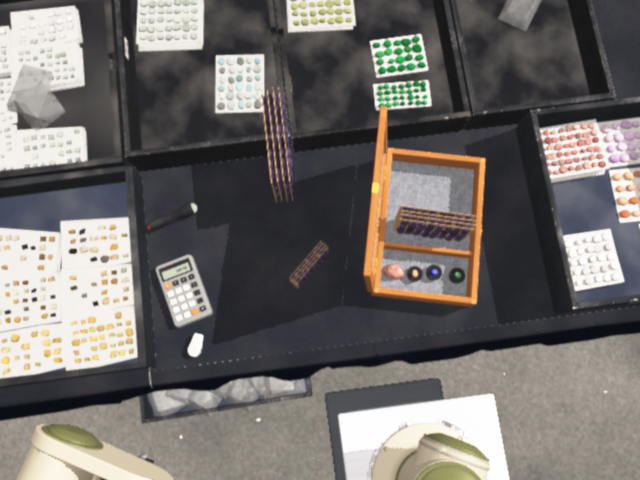

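View pics/a_side.png

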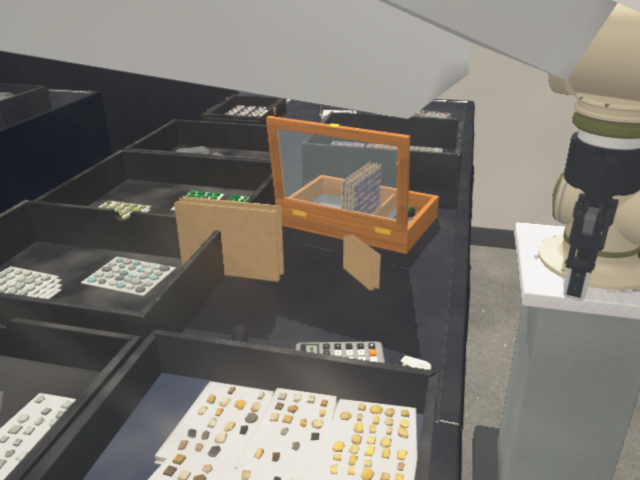

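The pictures show three bundles in the top view: a large one at (280,145), a small one at (308,263), and a mid-sized one standing in the case at (435,222), next to the divider. The third fits the description. The lid is upright along the case's left side, at column ~380. I'll confirm with a crop and measure.

```bash
python3 - <<'E'
from h import *
d=load("a","top");im=d["pixels"][:,:,::-1]
c=cv2.resize(im[95:315,355:500],None,fx=2.6,fy=2.6,interpolation=cv2.INTER_CUBIC)
e=load("a","side");c2=cv2.resize(e["pixels"][110:250,260:445,::-1],None,fx=2.2,fy=2.2,interpolation=cv2.INTER_CUBIC)
o=np.zeros((max(c.shape[0],c2.shape[0]),c.shape[1]+c2.shape[1],3),np.uint8);o[:c.shape[0],:c.shape[1]]=c;o[:c2.shape[0],c.shape[1]:]=c2
cv2.imwrite("pics/a_crop.png",o);print(o.shape)
W=pts(d)
def p(u,v): print((u,v),np.round(W[v,u],3))
for u,v in [(480,160),(440,155),(482,159),(474,299),(472,230),(430,297),(430,250),(430,190),(420,190),(382,115),(375,190),(372,285),(400,210),(435,215),(470,220),(330,200)]: p(u,v)
E
```

```text
(572, 784, 3)
(480, 160) [ 0.626 -0.206  0.058]
(440, 155) [ 0.65  -0.126  0.051]
(482, 159) [ 0.629 -0.211  0.054]
(474, 299) [ 0.341 -0.141  0.054]
(472, 230) [ 0.471 -0.148  0.105]
(430, 297) [ 0.356 -0.055  0.051]
(430, 250) [ 0.452 -0.072  0.047]
(430, 190) [ 0.589 -0.102  0.006]
(420, 190) [ 0.592 -0.081  0.005]
(382, 115) [0.672 0.015 0.256]
(375, 190) [0.534 0.049 0.262]
(372, 285) [0.386 0.065 0.128]
(400, 210) [ 0.535 -0.018  0.085]
(435, 215) [ 0.508 -0.079  0.118]
(470, 220) [ 0.491 -0.147  0.109]
(330, 200) [ 0.597  0.115 -0.   ]
```

View pics/a_crop.png

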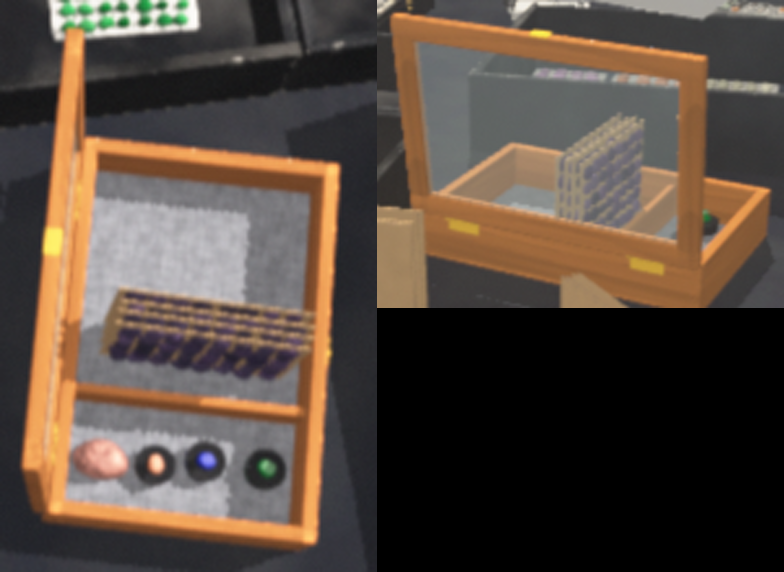

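The crop confirms it: the four-card bundle in the large compartment has its stones facing the divider and the small compartment, and the lid stands near upright. Next I fit the case, bundle and lid.

```bash
python3 - <<'E'
from h import *
d=load("a","top");W=pts(d)
hsv=cv2.cvtColor(d["pixels"],cv2.COLOR_RGB2HSV)
org=(hsv[...,0]>5)&(hsv[...,0]<20)&(hsv[...,1]>140)&(hsv[...,2]>80)
box=np.zeros((480,640),bool);box[95:315,355:500]=1
m=org&box&(W[...,2]>0.046)&(W[...,2]<0.062)
n,l,s,_=cv2.connectedComponentsWithStats(m.astype(np.uint8));
P=W[m];r=cv2.minAreaRect(P[:,:2].astype(np.float32)*1000);print("rim rect mm",r,np.round(cv2.boxPoints(r)),np.median(P[:,2]))
# bundle
b=box&(W[...,2]>0.09)&(W[...,1]<-0.0)&(W[...,0]<0.62)
v,u=np.where(b);print(u.min(),u.max(),v.min(),v.max())
t=b&(W[...,2]>0.105)
for q in (b,t):
  r=cv2.minAreaRect(W[q][:,:2].astype(np.float32)*1000);print("bundle",r,np.round(cv2.boxPoints(r)).tolist(),q.sum(),np.percentile(W[q][:,2],[5,50,95]))
# lid
L=box&org&(W[...,2]>0.1)&(W[...,1]>-0.01);P=W[L]
for z in np.arange(.06,.3,.02):
  k=box&org&(abs(W[...,2]-z)<.01)&(W[...,1]>-.02);
  if k.sum(): print(round(z,2),k.sum(),np.round(W[k].mean(0),3),np.round(W[k].min(0)[:2],3),np.round(W[k].max(0)[:2],3))
d=load("a","side");W=pts(d);hsv=cv2.cvtColor(d["pixels"],cv2.COLOR_RGB2HSV)
org=(hsv[...,0]>5)&(hsv[...,0]<20)&(hsv[...,1]>140)&(hsv[...,2]>80)
print("side")
for z in np.arange(.0,.3,.02):
  k=org&(abs(W[...,2]-z)<.01)&(W[...,0]>.3)&(W[...,0]<.75)&(abs(W[...,1])<.25)&(W[...,1]>-0.03)
  if k.sum():
    Q=W[k]; c=np.polyfit(Q[:,0],Q[:,1],1); print(round(z,2),k.sum(),np.round(Q.mean(0),3),np.round(c,3),np.round(Q.min(0)[:2],3),np.round(Q.max(0)[:2],3))
E
```

```text
rim rect mm ((526.5233764648438, -73.88188171386719), (232.72955322265625, 346.6694641113281), 76.16580200195312) [[ 330. -145.]
 [ 667. -228.]
 [ 723.   -2.]
 [ 386.   81.]] 0.05311837059736302
397 476 205 233
bundle ((500.8327941894531, -82.48553466796875), (150.8070831298828, 35.539939880371094), 73.98795318603516) [[463.0, -150.0], [497.0, -160.0], [539.0, -15.0], [505.0, -5.0]] 1419 [0.09343253 0.11150342 0.11983475]
bundle ((500.9188537597656, -82.46887969970703), (150.7276153564453, 35.38365173339844), 73.98795318603516) [[463.0, -150.0], [497.0, -160.0], [539.0, -15.0], [505.0, -5.0]] 1186 [0.10684335 0.1126298  0.12018467]
0.06 847 [0.497 0.018 0.054] [ 0.363 -0.02 ] [0.718 0.067]
0.08 212 [0.53  0.025 0.075] [ 0.383 -0.02 ] [0.716 0.07 ]
0.1 20 [0.485 0.04  0.1  ] [ 0.383 -0.008] [0.666 0.073]
0.12 23 [0.52  0.034 0.119] [ 0.384 -0.006] [0.667 0.075]
0.14 24 [0.515 0.037 0.139] [ 0.384 -0.005] [0.67  0.078]
0.16 28 [0.527 0.036 0.16 ] [ 0.385 -0.003] [0.672 0.08 ]
0.18 23 [0.5   0.045 0.181] [ 0.385 -0.001] [0.675 0.081]
0.2 26 [0.496 0.049 0.2  ] [0.385 0.001] [0.675 0.084
[... 513 characters left out ...]
1  0.169] [ 0.384 -0.005] [0.684 0.139]
0.1 150 [0.508 0.044 0.1  ] [-0.248  0.169] [ 0.384 -0.004] [0.686 0.078]
0.12 163 [0.504 0.047 0.12 ] [-0.248  0.172] [ 0.384 -0.002] [0.685 0.08 ]
0.14 165 [0.512 0.047 0.14 ] [-0.248  0.174] [ 0.385 -0.002] [0.687 0.084]
0.16 160 [0.512 0.049 0.16 ] [-0.249  0.177] [0.386 0.001] [0.686 0.085]
0.18 169 [0.51  0.052 0.18 ] [-0.247  0.178] [0.386 0.005] [0.686 0.088]
0.2 170 [0.505 0.056 0.2  ] [-0.248  0.181] [0.387 0.007] [0.686 0.089]
0.22 191 [0.514 0.056 0.22 ] [-0.25   0.184] [0.387 0.009] [0.688 0.091]
0.24 849 [0.528 0.055 0.243] [-0.248  0.186] [0.388 0.013] [0.689 0.092]
0.26 850 [0.528 0.055 0.256] [-0.248  0.186] [0.388 0.008] [0.689 0.094]
```

```bash
python3 - <<'E'
from h import *
d=load("a","top");W=pts(d)
hsv=cv2.cvtColor(d["pixels"],cv2.COLOR_RGB2HSV)
org=(hsv[...,0]>5)&(hsv[...,0]<20)&(hsv[...,1]>140)&(hsv[...,2]>80)
box=np.zeros((480,640),bool);box[140:310,385:500]=1
m=org&box&(W[...,2]>0.044)&(W[...,2]<0.060)
a=np.radians(-13.9);u=np.array([np.cos(a),np.sin(a)]);v=np.array([-u[1],u[0]])
P=W[m][:,:2];s=P@u;t=P@v
print("s",np.percentile(s,[0,1,2,98,99,100]),"t",np.percentile(t,[0,1,2,5]))
# right-rim edge direction: outer boundary columns per row
E=[];
for r in range(165,295,5):
    c=np.where(m[r]&(np.arange(640)>440))[0]
    if len(c): E.append(W[r,c.max()-1,:2])
E=np.array(E);f=np.polyfit(E[:,0],E[:,1],1);print("right edge slope",f,np.degrees(np.arctan(f[0])))
smid=(np.percentile(s,.5)+np.percentile(s,99.5))/2; tc=np.percentile(t,.5)+.104
c=smid*u+tc*v;print("case c",c, "span",np.percentile(s,99.5)-np.percentile(s,.5))
def case(p): q=np.array(p)-c;return np.round([q@u,q@v],4)
for p in [(.463,-.150),(.497,-.160),(.539,-.015),(.505,-.005)]: print("bundle",case(p))
h=c+.104*v;print("hinge",h)
k=load("a","side");S=pts(k);hs=cv2.cvtColor(k["pixels"],cv2.COLOR_RGB2HSV)
o=(hs[...,0]>5)&(hs[...,0]<20)&(hs[...,1]>140)&(hs[...,2]>80)&(S[...,0]>.3)&(S[...,0]<.75)&(S[...,1]>-.06)&(S[...,1]<.12)
for z in np.arange(.01,.28,.02):
  q=S[o&(abs(S[...,2]-z)<.01)][:,:2]-c
  if len(q): print(round(z,2),"case-y pct5,50,95",np.round(np.percentile(q@v,[5,50,95]),3),"x",np.round(np.percentile(q@u,[1,99]),3))
E
```

```text
s [0.3555945  0.35610142 0.35639981 0.66404483 0.6647753  0.6668627 ] t [-0.06284192 -0.05992889 -0.05941881 -0.05819784]
right edge slope [-0.24703532 -0.05866763] -13.876260401014795
case c [ 0.50626332 -0.08026267] span 0.3095891845800037
bundle [-0.0252 -0.0781]
bundle [ 0.0102 -0.0796]
bundle [0.0161 0.0712]
bundle [-0.0193  0.0728]
hinge [0.53124703 0.02069184]
0.01 case-y pct5,50,95 [0.036 0.103 0.107] x [-0.155  0.143]
0.03 case-y pct5,50,95 [0.035 0.103 0.107] x [-0.155  0.142]
0.05 case-y pct5,50,95 [0.01  0.107 0.119] x [-0.155  0.141]
0.07 case-y pct5,50,95 [0.114 0.117 0.121] x [-0.154  0.15 ]
0.09 case-y pct5,50,95 [0.116 0.12  0.123] x [-0.155  0.153]
0.11 case-y pct5,50,95 [0.117 0.122 0.125] x [-0.155  0.155]
0.13 case-y pct5,50,95 [0.119 0.124 0.128] x [-0.155  0.153]
0.15 case-y pct5,50,95 [0.123 0.126 0.129] x [-0.155  0.154]
0.17 case-y pct5,50,95 [0.125 0.129 0.132] x [-0.155  0.152]
0.19 case-y pct5,50,95 [0.126 0.131 0.134] x [-0.155  0.152]
0.21 case-y pct5,50,95 [0.13  0.133 0.136] x [-0.155  0.153]
0.23 case-y pct5,50,95 [0.132 0.135 0.138] x [-0.155  0.154]
0.25 case-y pct5,50,95 [0.131 0.137 0.14 ] x [-0.154  0.149]
0.27 case-y pct5,50,95 [0.134 0.135 0.138] x [-0.148  0.145]
```

Measured, and consistent with the stated sizes:
- **Case:** centre (0.506, -0.080), yaw -13.9°, rim span 310 mm, rim height 0.053.
- **Bundle:** 151 × 35 mm, top at 0.12, stone face centre (0.484, -0.078).
- **Lid:** about 1.68 rad open.

The tool's -x already matches the push direction, so I'll close the fingers, go high and cross over.

Emit:
play_rows(
  targets="0 0 -0.04 0 1; 0 0 -0.08 0 1; 0 0 -0.12 0 1; -0.03 -0.035 -0.13 0 1; -0.06 -0.07 -0.13 0 1",
  force=40,
)

```text
time_s: 0.6
position: [0.1883, 0.4453, 0.3626]
tool_rot: [[-0.963, 0.269, 0.002], [0.269, 0.963, 0.002], [-0.001, 0.003, -1.0]]
ft_force: [1.1, -0.8, 0.9]
grip_width: 0.0123
```

Emit:
play_rows(
  targets="-0.03 -0.035 0 0 1; -0.06 -0.07 0 0 1; -0.09 -0.105 0 0 1; -0.12 -0.14 0 0 1; -0.15 -0.17 0 0 1",
)

```text
time_s: 1.1
position: [0.2862, 0.2395, 0.3613]
tool_rot: [[-0.963, 0.271, 0.0], [0.271, 0.963, -0.0], [-0.0, -0.0, -1.0]]
ft_force: [0.6, 0.8, -0.5]
grip_width: -0.0001
```

Emit:
play_rows(
  targets="-0.03 -0.035 0 0 1; -0.06 -0.07 0 0 1; -0.09 -0.105 0 0 1; -0.12 -0.14 0 0 1; -0.15 -0.17 0 0 1",
)

```text
time_s: 1.6
position: [0.3846, 0.0349, 0.3613]
tool_rot: [[-0.962, 0.272, -0.0], [0.272, 0.962, 0.0], [0.0, -0.0, -1.0]]
ft_force: [0.7, 0.9, -0.6]
grip_width: -0.0002
```

Emit:
play_rows(
  targets="-0.02 -0.03 0 0 1; -0.05 -0.06 0 0 1; -0.075 -0.082 0 0 1; -0.075 -0.082 0.04 0 1; -0.075 -0.082 0.08 0 1",
)

```text
time_s: 2.1
position: [0.4348, -0.0632, 0.2801]
tool_rot: [[-0.962, 0.273, 0.001], [0.273, 0.962, -0.0], [-0.001, -0.0, -1.0]]
ft_force: [0.1, 0.0, -0.1]
grip_width: 0.0003
```

Emit:
play_rows(
  targets="0 0 0.04 0 1; 0 0 0.08 0 1; 0 0 0.12 0 1; 0 0 0.155 0 1; 0 0 0.171 0 1",
)

```text
time_s: 2.6
position: [0.4329, -0.0616, 0.1076]
tool_rot: [[-0.962, 0.271, -0.005], [0.271, 0.962, 0.002], [0.005, 0.001, -1.0]]
ft_force: [0.8, 0.1, -0.0]
grip_width: -0.0002
```

```bash
python3 - <<'E'
from h import *
d=snap("b");s=status.observe();print(s["position"],s["ft_force"])
a=d["top"]["pixels"][95:315,300:520,::-1];b=d["side"]["pixels"][90:260,240:460,::-1]
cv2.imwrite("pics/b_c.png",np.hstack([cv2.resize(a,(390,390)),cv2.resize(b,(400,390))]))
E
```

```text
[ 0.43323529 -0.06175179  0.10844275] [ 0.98715232 -0.45745048  0.01453447]
```

View pics/b_c.png

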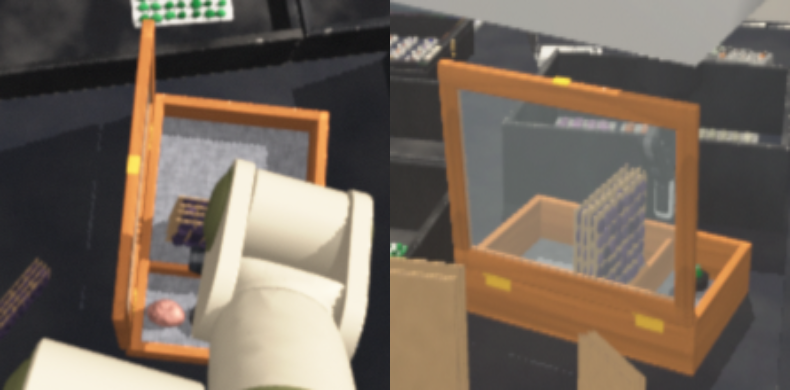

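The side view shows the fingertips behind the stone face, high up, with a clear gap. Now a slow push.

Emit:
play_rows(
  targets="-0.008 0 0 0 1; -0.016 0 0 0 1; -0.022 0 0 0 1; -0.028 0 0 0 1; -0.032 0 0 0 1",
)

```text
time_s: 3.2
position: [0.466, -0.0712, 0.1106]
tool_rot: [[-0.962, 0.271, 0.001], [0.271, 0.962, -0.0], [-0.001, -0.0, -1.0]]
ft_force: [-0.6, -0.5, -0.1]
grip_width: -0.0001
```

Emit:
play_rows(
  targets="-0.004 0 0 0 1; -0.008 0 0 0 1; -0.012 0 0 0 1; -0.016 0 0 0 1; -0.02 0 0 0 1",
)

```text
time_s: 3.7
position: [0.4847, -0.0764, 0.1103]
tool_rot: [[-0.962, 0.271, -0.0], [0.271, 0.962, -0.0], [0.0, -0.0, -1.0]]
ft_force: [-1.0, -0.1, -0.4]
grip_width: 0.0003
```

```bash
python3 - <<'E'
from h import *
d=snap("c");s=status.observe();print(s["position"],s["ft_force"])
a=d["top"]["pixels"][95:315,300:520,::-1];b=d["side"]["pixels"][90:260,240:460,::-1]
cv2.imwrite("pics/c_c.png",np.hstack([cv2.resize(a,(390,390)),cv2.resize(b,(400,390))]))
E
```

```text
[ 0.4849371  -0.07653641  0.11028865] [-1.99218294  0.48022925  0.12557266]
```

View pics/c_c.png

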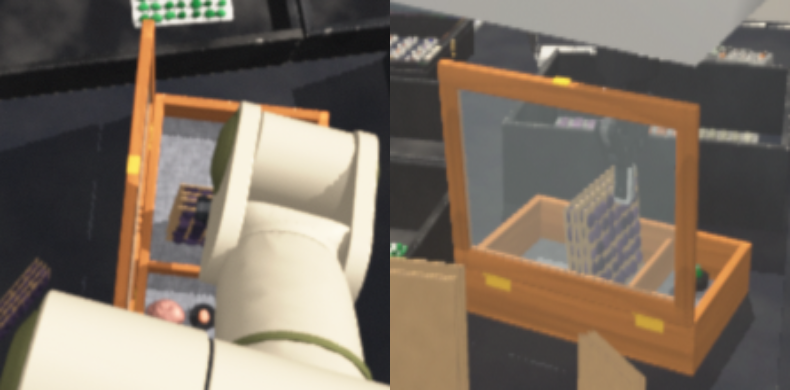

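The bundle is tilting (side crop, about (605,225)) with its base staying put, and the force is about 2 N. I'll keep going slowly past the tipping point.

Emit:
play_rows(
  targets="-0.004 0 0 0 1; -0.008 0 0 0 1; -0.012 0 0 0 1; -0.016 0 0 0 1; -0.02 0 0 0 1",
)

```text
time_s: 4.3
position: [0.5041, -0.0819, 0.1103]
tool_rot: [[-0.962, 0.271, 0.0], [0.271, 0.962, -0.0], [-0.0, -0.0, -1.0]]
ft_force: [0.8, 0.2, 1.0]
grip_width: -0.0001
```

Emit:
play_rows(
  targets="-0.006 0 0 0 1; -0.012 0 0 0 1; -0.018 0 0 0 1; -0.024 0 0 0 1; -0.024 0 0 0 1",
)

```text
time_s: 4.8
position: [0.5275, -0.0885, 0.1102]
tool_rot: [[-0.962, 0.271, 0.0], [0.271, 0.962, -0.0], [-0.0, -0.0, -1.0]]
ft_force: [-0.4, -0.2, 0.5]
grip_width: 0.0001
```

```bash
python3 - <<'E'
from h import *
d=snap("d");s=status.observe();print(s["position"],s["ft_force"])
a=d["top"]["pixels"][95:315,300:520,::-1];b=d["side"]["pixels"][90:260,240:460,::-1]
cv2.imwrite("pics/d_c.png",np.hstack([cv2.resize(a,(390,390)),cv2.resize(b,(400,390))]))
E
```

```text
[ 0.52676379 -0.08824471  0.11019696] [-0.4300722   0.05125374  0.44792171]
```

View pics/d_c.png

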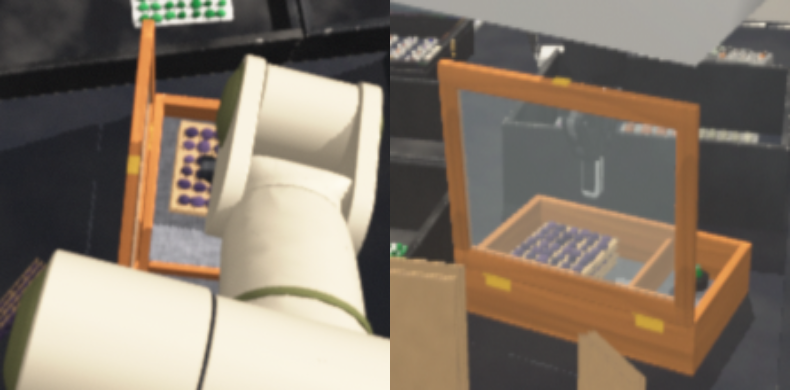

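The bundle lies flat with its stones up. I'll rise, cross over the lid and check.

Emit:
play_rows(
  targets="0 0 -0.045 0 1; 0 0 -0.09 0 1; 0 0 -0.135 0 1; 0 0 -0.18 0 1; 0 0 -0.225 0 1",
)

```text
time_s: 5.4
position: [0.5261, -0.088, 0.3374]
tool_rot: [[-0.962, 0.271, 0.0], [0.271, 0.962, -0.0], [-0.0, 0.0, -1.0]]
ft_force: [0.8, -0.9, 0.2]
grip_width: 0.0
```

Emit:
play_rows(
  targets="0 0.01 -0.025 0 1; 0.005 0.045 -0.025 0 1; 0.015 0.085 -0.025 0 1; 0.02 0.125 -0.025 0 1; 0.025 0.165 -0.025 0 1",
)

```text
time_s: 5.9
position: [0.5471, 0.0789, 0.3604]
tool_rot: [[-0.962, 0.272, -0.0], [0.272, 0.962, -0.0], [0.0, -0.0, -1.0]]
ft_force: [1.1, -0.7, 0.2]
grip_width: 0.0005
```

Emit:
play_rows(
  targets="0.003 0.03 0 0 1; 0.003 0.03 0 0 1",
)

```text
time_s: 6.1
position: [0.5525, 0.1101, 0.36]
tool_rot: [[-0.964, 0.267, -0.001], [0.267, 0.964, 0.001], [0.001, 0.0, -1.0]]
ft_force: [0.0, -0.3, -0.2]
grip_width: -0.0003
```

```bash
python3 - <<'E'
from h import *
d=snap("e");s=status.observe();print(s["position"],s["ft_force"])
a=d["top"]["pixels"][95:315,300:520,::-1];b=d["side"]["pixels"][60:260,240:460,::-1]
cv2.imwrite("pics/e_c.png",np.hstack([cv2.resize(a,(390,390)),cv2.resize(b,(400,390))]))
c=np.array([.5063,-.0803]);t=np.radians(-13.9);u=np.array([np.cos(t),np.sin(t)]);v=np.array([-u[1],u[0]])
for n in d:
  W=pts(d[n]);X=(W[...,:2]-c)@u;Y=(W[...,:2]-c)@v
  m=(X>-.046)&(X<.142)&(abs(Y)<.09)&(W[...,2]>.025)&(W[...,2]<.056)
  r=cv2.minAreaRect(np.stack([X[m],Y[m]],1).astype(np.float32)*1000);print(n,m.sum(),r,np.percentile(W[m][:,2],[5,25,50,75,95]))
  m=(X>.0)&(X<.142)&(abs(Y)<.09)&(W[...,2]>.056)&(W[...,2]<.2);print("above rim",m.sum())
E
```

```text
[0.55250949 0.10728763 0.36010667] [ 0.69987187 -0.14792266  0.83462196]
top 2873 ((81.13096618652344, -16.716796875), (140.2496337890625, 126.17585754394531), 87.82638549804688) [0.03193626 0.03507937 0.03756037 0.03980713 0.04302042]
above rim 2Traceback (most recent call last):
  File "<stdin>", line 9, in <module>
    return _quantile_unchecked(
        a, q, axis, out, overwrite_input, method, keepdims, weights)
    return _ureduce(a,
                    func=_quantile_ureduce_func,
    ...<5 lines>...
                    overwrite_input=overwrite_input,
                    method=method)
    r = func(a, **kwargs)
    result = _quantile(arr,
                       quantiles=q,
    ...<2 lines>...
                       out=out,
                       weights=wgt)
    slices_having_nans = np.isnan(arr[-1, ...])
                                  ~~~^^^^^^^^^
IndexError: index -1 is out of bounds for axis 0 with size 0
```

View pics/e_c.png

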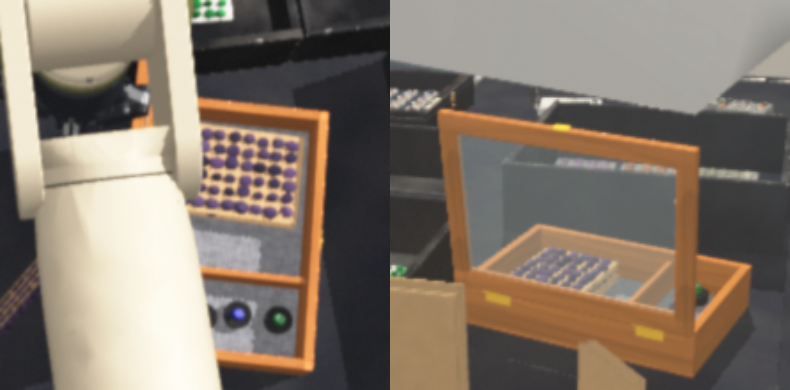

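The bundle lies flat, with its highest points at 0.043 (below the rim) and nothing above the rim. I'm outside the lid now, so I lower the fingers and push.

Emit:
play_rows(
  targets="0 0 0.04 0 1; 0 0 0.08 0 1; 0 0 0.12 0 1; 0 0 0.14 0 1; 0 0 0.14 0 1",
)

```text
time_s: 6.7
position: [0.5515, 0.1057, 0.2178]
tool_rot: [[-0.962, 0.273, -0.006], [0.273, 0.962, -0.0], [0.006, -0.002, -1.0]]
ft_force: [-0.1, 0.2, 0.7]
grip_width: -0.0002
```

Emit:
play_rows(
  targets="0 -0.008 0 0 1; 0 -0.016 0 0 1; 0 -0.024 0 0 1; 0 -0.032 0 0 1; 0 -0.04 0 0 1",
)

```text
time_s: 7.2
position: [0.5419, 0.0677, 0.2209]
tool_rot: [[-0.962, 0.272, 0.001], [0.272, 0.962, 0.0], [-0.001, 0.0, -1.0]]
ft_force: [1.9, 3.3, 5.1]
grip_width: 0.0001
```

Emit:
play_rows(
  targets="0 -0.007 0 0 1; 0 -0.014 0 0 1; 0 -0.021 0 0 1; 0 -0.028 0 0 1; 0 -0.035 0 0 1",
)

```text
time_s: 7.7
position: [0.5337, 0.0343, 0.2232]
tool_rot: [[-0.963, 0.271, 0.007], [0.271, 0.963, -0.001], [-0.007, 0.001, -1.0]]
ft_force: [0.7, 2.1, 14.7]
grip_width: -0.0002
```

```bash
python3 - <<'E'
from h import *
d=snap("f");s=status.observe();print(s["position"],s["ft_force"])
a=d["top"]["pixels"][95:315,300:520,::-1];b=d["side"]["pixels"][60:260,240:460,::-1]
cv2.imwrite("pics/f_c.png",np.hstack([cv2.resize(a,(390,390)),cv2.resize(b,(400,390))]))
E
```

```text
[0.53353781 0.03357271 0.22315059] [-0.36996049 -1.07709141 15.21062694]
```

View pics/f_c.png

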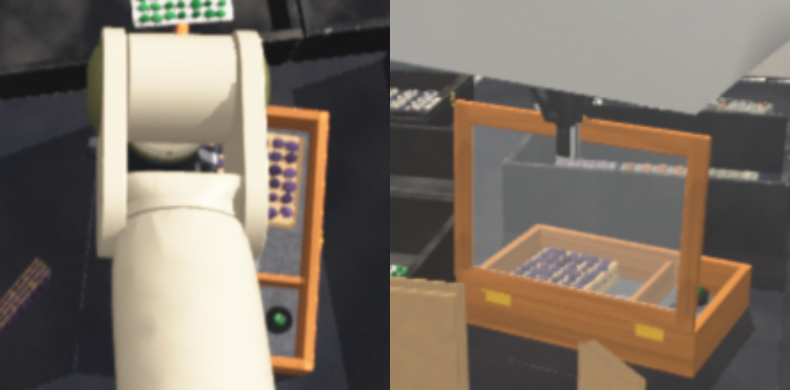

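The lid has moved to about upright, but there's +15 N upward: something above the pads is bearing on the lid's edge. I'll back off a little, raise the tool and push with only the finger tips.

Emit:
play_rows(
  targets="0 0.006 0 0 1; 0 0.012 0 0 1; 0 0.012 -0.012 0 1; 0 0.012 -0.025 0 1; 0 0.012 -0.025 0 1",
)

```text
time_s: 8.3
position: [0.5362, 0.0466, 0.2464]
tool_rot: [[-0.963, 0.271, 0.002], [0.271, 0.963, -0.0], [-0.002, 0.0, -1.0]]
ft_force: [-0.2, 0.3, -0.3]
grip_width: -0.0003
```

```bash
python3 - <<'E'
from h import *
d=snap("g");s=status.observe();print(s["position"],s["ft_force"])
c=np.array([.5063,-.0803]);t=np.radians(-13.9);u=np.array([np.cos(t),np.sin(t)]);v=np.array([-u[1],u[0]])
W=pts(d["side"]);hs=cv2.cvtColor(d["side"]["pixels"],cv2.COLOR_RGB2HSV)
o=(hs[...,0]>5)&(hs[...,0]<20)&(hs[...,1]>140)&(hs[...,2]>80)
X=(W[...,:2]-c)@u;Y=(W[...,:2]-c)@v
for z in (.08,.12,.16,.2,.24,.255,.265):
  m=o&(abs(W[...,2]-z)<.006)&(abs(X)<.16)&(Y>.03)&(Y<.17)
  if m.sum(): print(z,m.sum(),np.round(np.percentile(Y[m],[10,50,90]),4))
print("tcp case",(s["position"][:2]-c)@u,(s["position"][:2]-c)@v)
cv2.imwrite("pics/g_c.png",cv2.resize(d["side"]["pixels"][60:260,240:460,::-1],None,fx=2.5,fy=2.5))
E
```

```text
[0.53552101 0.04651575 0.24474631] [-0.27194316  0.47254327 -0.38655417]
0.08 184 [0.1118 0.1144 0.1166]
0.12 103 [0.108  0.1109 0.1143]
0.16 104 [0.1058 0.1088 0.1115]
0.2 109 [0.103  0.106  0.1085]
0.24 385 [0.1004 0.103  0.1059]
0.255 833 [0.0984 0.1022 0.1051]
0.265 264 [0.0951 0.1008 0.1043]
tcp case -0.002099380263828188 0.13012184694304482
```

View pics/g_c.png

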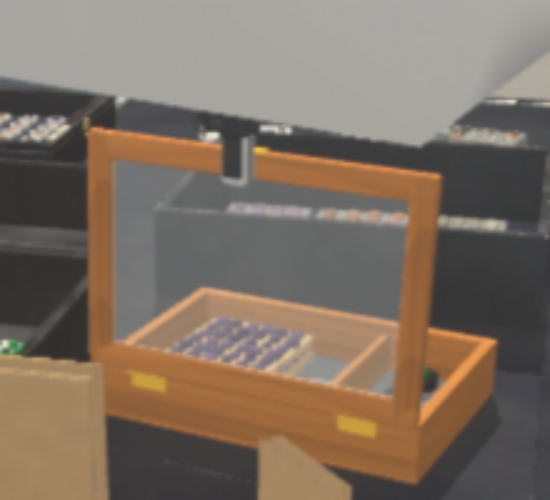

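```bash
python3 - <<'E'
import numpy as np
r=.197;h=.0145
y0,z0=.130,.246
for p in np.arange(1.48,-.01,-.04):
    y=.104-r*np.cos(p)+.012*np.sin(p)+h; z=.054+r*np.sin(p)+.012*np.cos(p)
    print(round(p,2),"ty",round(y-y0,3),"tz",round(z0-z,3))
E
```

```text
1.48 ty -0.017 tz -0.005
1.44 ty -0.025 tz -0.005
1.4 ty -0.033 tz -0.004
1.36 ty -0.041 tz -0.003
1.32 ty -0.049 tz -0.002
1.28 ty -0.056 tz -0.0
1.24 ty -0.064 tz 0.002
1.2 ty -0.072 tz 0.004
1.16 ty -0.079 tz 0.007
1.12 ty -0.087 tz 0.009
1.08 ty -0.094 tz 0.013
1.04 ty -0.101 tz 0.016
1.0 ty -0.108 tz 0.02
0.96 ty -0.115 tz 0.024
0.92 ty -0.121 tz 0.028
0.88 ty -0.128 tz 0.033
0.84 ty -0.134 tz 0.037
0.8 ty -0.14 tz 0.042
0.76 ty -0.146 tz 0.048
0.72 ty -0.152 tz 0.053
0.68 ty -0.157 tz 0.059
0.64 ty -0.162 tz 0.065
0.6 ty -0.167 tz 0.071
0.56 ty -0.172 tz 0.077
0.52 ty -0.176 tz 0.084
0.48 ty -0.181 tz 0.09
0.44 ty -0.185 tz 0.097
0.4 ty -0.188 tz 0.104
0.36 ty -0.192 tz 0.111
0.32 ty -0.195 tz 0.119
0.28 ty -0.198 tz 0.126
0.24 ty -0.2 tz 0.134
0.2 ty -0.202 tz 0.141
0.16 ty -0.204 tz 0.149
0.12 ty -0.206 tz 0.157
0.08 ty -0.207 tz 0.164
0.04 ty -0.208 tz 0.172
-0.0 ty -0.209 tz 0.18
```

Emit:
play_rows(
  targets="0 -0.009 -0.002 0 1; 0 -0.017 -0.004 0 1; 0 -0.025 -0.004 0 1; 0 -0.033 -0.004 0 1; 0 -0.041 -0.003 0 1",
)

```text
time_s: 8.9
position: [0.5245, 0.0062, 0.2483]
tool_rot: [[-0.962, 0.272, 0.0], [0.272, 0.962, 0.0], [-0.0, 0.0, -1.0]]
ft_force: [1.8, 1.1, -0.7]
grip_width: -0.0001
```

Emit:
play_rows(
  targets="0 -0.008 0.001 0 1; 0 -0.015 0.003 0 1; 0 -0.023 0.005 0 1; 0 -0.031 0.007 0 1; 0 -0.038 0.01 0 1",
)

```text
time_s: 9.4
position: [0.5141, -0.0304, 0.2383]
tool_rot: [[-0.962, 0.272, 0.0], [0.272, 0.962, -0.0], [-0.0, -0.0, -1.0]]
ft_force: [0.9, 0.6, 1.2]
grip_width: 0.0002
```

```bash
python3 - <<'E'
from h import *
d=eyes.get_image("side");s=status.observe();print(s["position"],s["ft_force"])
cv2.imwrite("pics/i_c.png",cv2.resize(d["pixels"][60:260,240:460,::-1],None,fx=2.5,fy=2.5))
E
```

```text
[ 0.51369904 -0.03107451  0.23768268] [0.81151178 0.05559234 0.24122834]
```

View pics/i_c.png

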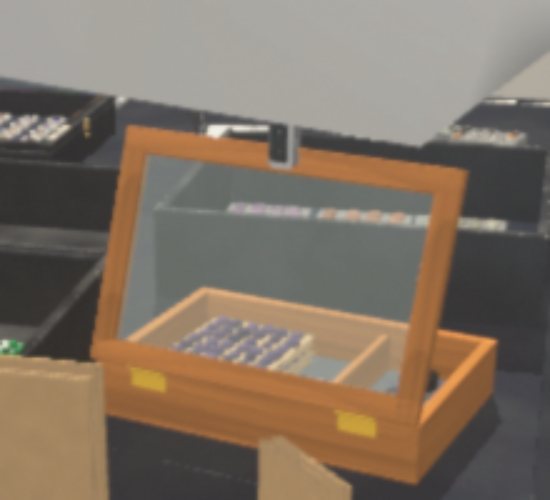

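The lid follows (side crop: fingertip on its top rail at (285,150)) with small forces. I continue along the arc.

Emit:
play_rows(
  targets="0 -0.008 0.002 0 1; 0 -0.015 0.006 0 1; 0 -0.022 0.009 0 1; 0 -0.029 0.013 0 1; 0 -0.036 0.017 0 1",
)

```text
time_s: 9.95
position: [0.5044, -0.065, 0.2211]
tool_rot: [[-0.962, 0.271, 0.0], [0.271, 0.962, -0.0], [-0.0, -0.0, -1.0]]
ft_force: [0.9, 0.5, 1.9]
grip_width: -0.0002
```

Emit:
play_rows(
  targets="0 -0.006 0.004 0 1; 0 -0.013 0.009 0 1; 0 -0.019 0.013 0 1; 0 -0.025 0.018 0 1; 0 -0.031 0.024 0 1",
)

```text
time_s: 10.45
position: [0.4959, -0.0947, 0.197]
tool_rot: [[-0.962, 0.271, 0.0], [0.271, 0.962, -0.0], [-0.0, -0.0, -1.0]]
ft_force: [-0.2, -0.1, 1.7]
grip_width: 0.0
```

Emit:
play_rows(
  targets="0 -0.006 0.005 0 1; 0 -0.011 0.011 0 1; 0 -0.016 0.017 0 1; 0 -0.021 0.023 0 1; 0 -0.026 0.029 0 1",
)

```text
time_s: 10.95
position: [0.4889, -0.1195, 0.1678]
tool_rot: [[-0.962, 0.271, 0.0], [0.271, 0.962, 0.0], [-0.0, 0.0, -1.0]]
ft_force: [0.5, 1.0, 0.9]
grip_width: 0.0001
```

```bash
python3 - <<'E'
from h import *
d=eyes.get_image("side");s=status.observe();print(s["position"],s["ft_force"])
cv2.imwrite("pics/j_c.png",cv2.resize(d["pixels"][60:260,240:460,::-1],None,fx=2.5,fy=2.5))
E
```

```text
[ 0.48841156 -0.11993961  0.16684934] [ 0.03547871 -0.4338927  -0.62599759]
```

View pics/j_c.png

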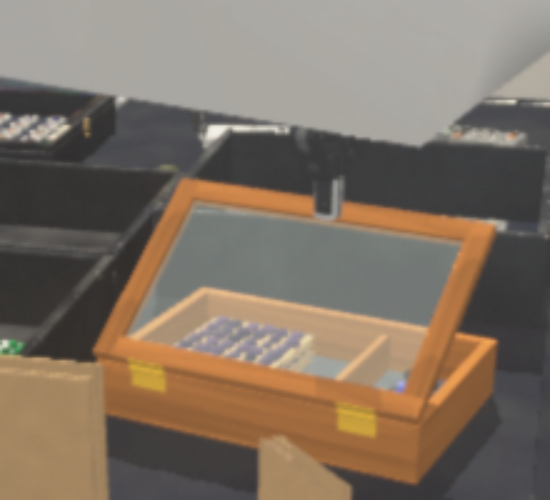

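The lid is at about 0.5–0.6 rad with the tip on the front rail (crop (328,205)). I carry on down.

Emit:
play_rows(
  targets="0 -0.004 0.007 0 1; 0 -0.009 0.013 0 1; 0 -0.013 0.02 0 1; 0 -0.016 0.027 0 1; 0 -0.02 0.034 0 1",
)

```text
time_s: 11.5
position: [0.4835, -0.1386, 0.1337]
tool_rot: [[-0.962, 0.271, -0.0], [0.271, 0.962, 0.0], [0.0, 0.0, -1.0]]
ft_force: [1.0, 1.4, 1.5]
grip_width: 0.0001
```

Emit:
play_rows(
  targets="0 -0.003 0.008 0 1; 0 -0.006 0.015 0 1; 0 -0.008 0.023 0 1; 0 -0.01 0.03 0 1; 0 -0.012 0.038 0 1",
)

```text
time_s: 12.0
position: [0.4803, -0.1502, 0.0957]
tool_rot: [[-0.963, 0.271, 0.0], [0.271, 0.963, -0.0], [-0.0, -0.0, -1.0]]
ft_force: [-0.3, -0.2, 0.9]
grip_width: -0.0001
```

Emit:
play_rows(
  targets="0 -0.001 0.006 0 1; 0 -0.002 0.012 0 1; 0 -0.003 0.017 0 1; 0 -0.003 0.022 0 1; 0 -0.003 0.022 0 1",
)

```text
time_s: 12.5
position: [0.4792, -0.1527, 0.0737]
tool_rot: [[-0.962, 0.271, -0.001], [0.271, 0.962, 0.001], [0.001, 0.0, -1.0]]
ft_force: [0.4, 0.4, -0.2]
grip_width: 0.0001
```

```bash
python3 - <<'E'
from h import *
d=eyes.get_image("side");s=status.observe();print(s["position"],s["ft_force"])
cv2.imwrite("pics/k_c.png",cv2.resize(d["pixels"][60:260,240:460,::-1],None,fx=2.5,fy=2.5))
E
```

```text
[ 0.47940434 -0.1527368   0.07405318] [-0.21134023  0.41524571 -0.55279882]
```

View pics/k_c.png

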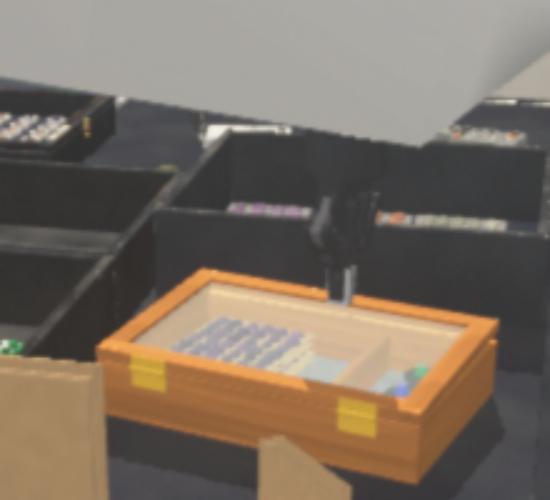

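Almost shut. Now I press down gently, watching the force.

Emit:
play_rows(
  targets="0 -0.002 0.003 0 1; 0 -0.003 0.006 0 1; 0 -0.003 0.008 0 1; 0 -0.003 0.0085 0 1",
)

```text
time_s: 12.95
position: [0.4787, -0.156, 0.0659]
tool_rot: [[-0.962, 0.271, 0.0], [0.271, 0.962, -0.0], [-0.0, -0.0, -1.0]]
ft_force: [-1.7, -0.1, 5.9]
grip_width: -0.0
```

Emit:
play_rows(
  targets="0 0 0.0005 0 1; 0 0 0.001 0 1",
)

```text
time_s: 13.15
position: [0.4788, -0.1561, 0.0658]
tool_rot: [[-0.963, 0.271, 0.001], [0.271, 0.963, -0.001], [-0.001, -0.001, -1.0]]
ft_force: [-4.3, 1.1, 14.9]
grip_width: -0.0003
```

The force climbs with no further travel at z = 0.0658, which matches the 66 mm shut height, so the lid is seated. I'll press once more briefly, then retreat straight up.

Emit:
play_rows(
  targets="0 0 0.0005 0 1; 0 0 0.0005 0 1; 0 0 -0.01 0 1; 0 0 -0.04 0 1; 0 0 -0.08 0 1",
)

```text
time_s: 13.65
position: [0.4779, -0.1553, 0.1448]
tool_rot: [[-0.962, 0.271, -0.003], [0.271, 0.962, 0.002], [0.004, 0.001, -1.0]]
ft_force: [1.0, -0.8, 0.0]
grip_width: -0.0002
```

Emit:
play_rows(
  targets="0 0 -0.04 0 1; 0 0 -0.08 0 1; 0 0 -0.12 0 1; 0 0 -0.16 0 1; 0 0 -0.2 0 1",
)

```text
time_s: 14.15
position: [0.4782, -0.1554, 0.3468]
tool_rot: [[-0.962, 0.271, 0.0], [0.271, 0.962, -0.0], [-0.0, -0.0, -1.0]]
ft_force: [0.7, -0.1, -0.6]
grip_width: -0.0003
```

Emit:
play_rows(
  targets="0.03 0.035 0 0 1; 0.06 0.07 0 0 1; 0.09 0.105 0 0 1; 0.12 0.14 0 0 1; 0.15 0.17 0 0 1",
)

```text
time_s: 14.65
position: [0.3791, 0.0502, 0.345]
tool_rot: [[-0.962, 0.271, 0.0], [0.271, 0.962, 0.0], [-0.0, 0.0, -1.0]]
ft_force: [1.1, 0.6, -0.5]
grip_width: 0.0002
```

Emit:
play_rows(
  targets="0.02 0.04 0 0 1; 0.04 0.08 0 0 1; 0.06 0.12 0 0 1; 0.08 0.16 0 0 1; 0.1 0.2 0 0 1",
)

```text
time_s: 15.15
position: [0.3374, 0.2699, 0.3451]
tool_rot: [[-0.963, 0.271, 0.0], [0.271, 0.963, 0.0], [-0.0, 0.0, -1.0]]
ft_force: [1.2, -0.7, -0.1]
grip_width: 0.0
```

```bash
python3 - <<'E'
from h import *
d=snap("z");s=status.observe();print(s["position"],s["ft_force"],s["time_s"])
c=np.array([.5063,-.0803]);t=np.radians(-13.9);u=np.array([np.cos(t),np.sin(t)]);v=np.array([-u[1],u[0]])
for n in d:
  W=pts(d[n]);hs=cv2.cvtColor(d[n]["pixels"],cv2.COLOR_RGB2HSV)
  o=(hs[...,0]>5)&(hs[...,0]<20)&(hs[...,1]>140)
  X=(W[...,:2]-c)@u;Y=(W[...,:2]-c)@v
  for lo,hi in ((-.102,-.086),(.088,.103)):
    m=o&(Y>lo)&(Y<hi)&(abs(X)<.14)&(W[...,2]>.056); print(n,lo,m.sum(),np.round(np.median(W[m][:,2]),4) if m.sum() else 0)
a=d["top"]["pixels"][95:315,300:520,::-1];b=d["side"]["pixels"][60:260,240:460,::-1]
cv2.imwrite("pics/z_c.png",np.hstack([cv2.resize(a,(390,390)),cv2.resize(b,(400,390))]))
E
```

```text
[0.33663984 0.27189948 0.34474781] [ 0.91931308 -1.4180441   0.51253189] 15.25
top -0.102 1040 0.0655
top 0.088 968 0.0656
side -0.102 275 0.0648
side 0.088 458 0.0645
```

View pics/z_c.png

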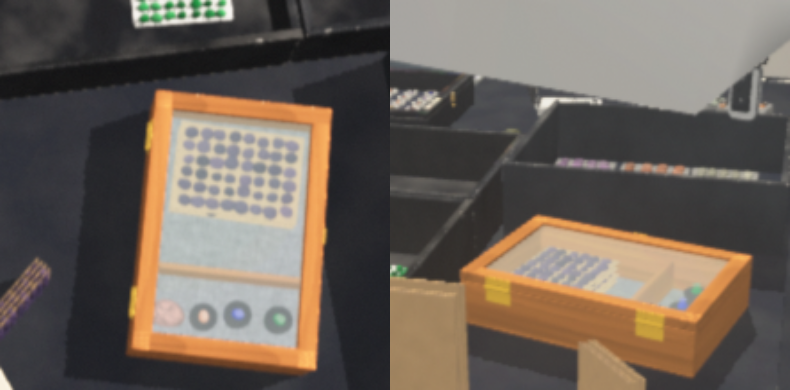

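View pics/z_top.png

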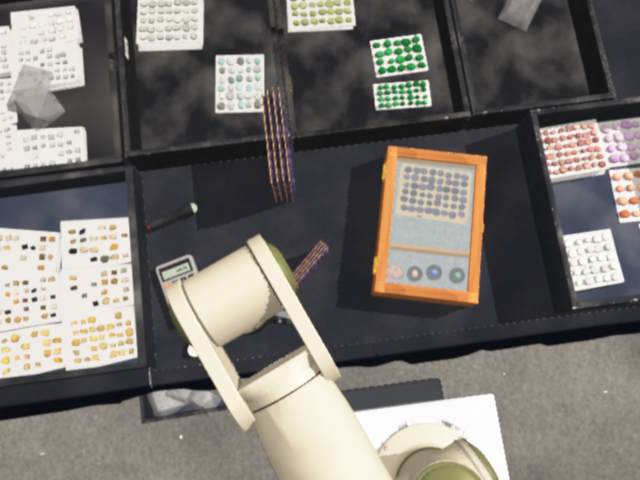

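The lid is level: its top is at 0.0655 at the free edge and 0.0656 at the hinge side. The bundle lies stones up under the pane at (437,190). The jars, stone, torch and the other bundles are where they were, and the arm is clear. Handing in.

```bash
python3 -c "
from h import *
print(env.close_job())"
```

```text
the job is handed in; nothing more can be done
None
```

The display case is closed and the job is handed in, at about 15 s on the clock. I toppled the middle-sized bundle with a slow push high on its stone side. It fell onto its back and lies flat, stones up, in the large compartment. I then pushed the lid over from outside along its arc and pressed it down until it seated.

**Lid:** the final check put the lid's top at 65.5 mm at both the free edge and the hinge side (66 mm expected). The last push reached about 15 N with no further travel.

**Bundle:** before closing, its highest points were about 43 mm, below the 54 mm rim. One check failed: the side-camera measurement of the fallen bundle found no points, so its position rests on the top camera and the pictures.

**Other things:** the jars, palm stone, torch and other bundles look unmoved. The arm hid part of the calculator and loupe in the last top view, but it never went near them.

**Unplanned contact:** early in the lid push, something above the finger pads bore on the lid's edge with about 15 N, below the 40 N limit. I backed off, raised the tool and carried on with the fingertips.

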